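# Lock a glazed tumbler into the marking fixture

## Robot

A 6-joint arm with a two-finger parallel gripper is mounted at the origin on the work surface. World frame = base frame: x ahead of the robot, y to its left, z up, the work surface at z = 0. Lengths are in mm, angles in rad, forces in N, time in s.
With the tool pointing down it reaches from about 300 to 850 mm from the base axis. Payload 4.2 kg.
Tool frame: the origin (TCP) lies midway between the tips of the shut fingers; the grasp point (between the pads) lies 19 mm behind it; x points along the fingers, y is the direction in which the jaws open and shut, and the axes are right-handed (so a half turn about x gives the same grasp; the last joint's range is limited). The gripper opens to 91 mm and grips with 3 to 60 N. Pads are 32 mm wide; open, the fingers measure 118 mm over their backs; the gripper's body (76 mm by 178 mm) begins 60 mm behind the grasp point.
Start: joints at [-1.363, 0.32, 1.565, -0, 1.257, -0.02], TCP at [129.857, -560.161, 213.976] pointing down, gripper open.
Joint ranges: [-3.11, 3.11], [-0.84, 2.01], [0.21, 2.61], [-1.34, 4.49], [0.05, 2.63], [-2.56, 2.56]. Speed limits (rad/s): [2.57, 2.57, 3.14, 3.14, 3.14, 3.14].

## Interface

Orientations are given as a unit quaternion [x, y, z, w].
In Python, from bench import read_state, vision, job gives the robot as it stands. The module is installed in compiled form; this text tells all that it offers.
- The arm moves only by the tool step_arm, never from a script. Its argument "steps" is a list of rows, each a list of 3 entries, a list of its own where there are three numbers: the shift along the tool's x, y, z in mm, then the turn about the tool's x in rad, then the finger opening in mm, from 0 to 91.2. A call has 1 to 8 rows; each row shifts and turns the commanded pose from where the row before left it, along the tool's axes as they then stand; what a row does not reach is not made up. A row lasts 1/12 s, in which the tool goes at most 41.7 mm and 7.16 degrees, less where a joint would pass 70% of its speed; a pose out of reach is approached as far as the arm can. A call with a gripper value outside its range is refused whole. The fingers move at their own pace and stop on an object; the grip force is fixed at half the most. Time passes only in rows, so rows that do not move let the fingers close. It gives the time, the measured TCP pose, the force and the opening at its end, in the units of the state.
- read_state(): the state, without advancing time (a new reading comes with each control period).
- vision.get_image(name): name is "scene" or "side" or "wrist"; returns a dict with "image" (420x560x3 uint8, red, green, blue), "intrinsics" (3x3 intrinsics, pixels), "R" (3x3) and "t" (3): a world point X has camera coordinates R X + t; the wrist camera has in their place "mount" (4x4, takes a point from camera to tool coordinates, whose origin is the TCP and whose axes are the tool frame's). Camera axes: x right, y down, z forward; pixel columns grow to the right and rows downward; lengths in mm; the calibration is good to about 2 mm. A picture is of the moment at which its call begins: read the wrist's pose just before it. There is no depth.
- job.sign_off(): hands the job in, once; it reports no verdict.
The state is a dict: "time": time; "joints": joint angles; "qd": joint speeds; "joint_torque": joint torques, N m; "eef_pos": TCP position; "tool_rot": TCP orientation; "force": force on the tool from outside, world axes, zero at the start; "wrist_torque": the same for the moment, N m; "finger_gap": finger opening in mm.
Only numpy, scipy, OpenCV 4.12 (cv2) and the standard library are available. Lean on these libraries where they do the work, as an engineer would, in place of code of your own. Each camera call takes 0.05 s, during which the arm holds its last target.

## Task

Take the turquoise-glazed tumbler from among the other ware, stand it on the marking fixture's plate in the wide mouth of the blue guides, and push it under the yellow bar until it is fully home against both faces of the V. Then draw the red-knobbed bolt right back to free the gate, swing the gate fully shut behind the tumbler by its black knob, and slide the bolt fully home again to lock it. Keep the tumbler upright and leave the other three pieces of ware standing where they are.

Things in the scene. Friction and masses are not known exactly. Their poses are not given: they have to be found in the camera images.
- fixture: Marking fixture fixed to the bench: aluminium plate 285 x 215 x 8 mm with blue guides, yellow bridge, gate and bolt. Origin: bench level under the tumbler's home; +x = direction of pushing home, +y = towards gate pivot and bolt, z up. Below, (x, y) and z in mm are in this frame. Plate x -150..135, y -90..125, top z 8. Grey bolt track x 5..130, y 87..113, up to z 37.
- nest_home (a point): Point on the plate's top face where the centre of the tumbler's underside is when it is fully home in the V (fixture (0, 0, 8) mm); axes as the fixture's.
- guide_mouth (a point): Middle of the open mouth of the blue guides, at their top: fixture (-125, 0), z 34 mm. The guides are walls 8 mm thick, z 8..34, mirrored about y = 0: inner faces converge from (-125, +-78) to (-6, +-36), then form a V, 25 degrees each side, from (-6, +-36) to (50, +-10); slippery plastic. A 60 mm tumbler touching both V faces stands centred at (0, 0).
- bridge (a point): Middle of the top of the yellow bridge bar, fixture (18, 0), z 124 mm. Bar: x 12..24, y -65..65, z 112..124, on 12 mm round posts at (18, +-56). The tumbler standing on the plate (top at z 103) passes under it; fingers gripped round the tumbler do not.
- tumbler: The turquoise glazed, straight-sided, handleless tumbler, 60 mm diameter, 95 mm tall, wall 5 mm, open at the top, loose, about 0.24 kg. Origin: centre of its underside; z up. Starts upright on the bench.
- bisque_tumbler: Bystander: unglazed pinkish-brown tumbler of the same size (60 mm diameter, 95 mm tall). Origin: centre of its underside.
- mug: Bystander: white mug, 66 mm diameter, 90 mm tall, with a handle that reaches 70 mm from its axis towards its own +y. Origin: centre of its underside.
- glaze_pot: Bystander: closed green pot with an orange lid, 66 mm diameter, 102 mm tall. Origin: centre of its underside.
- gate (a joint): Hinge of the gate, rad, vertical axis, anticlockwise from above. 0 = open: arm (12 x 12 mm, z 38..50, 152 mm long) points along fixture -x; 1.571 = shut at its stop: arm along fixture -y, across the guides 6 mm behind a tumbler that is home. Needs about 1 N at the knob; stays where left. With the bolt in, it only rattles about 0.1 rad, open or shut; it starts open, within that play.
- gate_hinge (a point): The gate's hinge axis, fixture (-42, 78), at the arm's top, z 50 mm. Beyond the axis a red tail, 50 mm long, points opposite to the arm; while the bolt is in, the tail strikes the bolt's tongue.
- gate_knob (a point): Upright black cylindrical knob of the gate, 18 mm diameter, z 50..98 mm above the bench, 140 mm from the gate's axis. This point lies on its axis at z 76 mm; it moves with the gate.
- bolt (a joint): Slide of the lock bolt, m, growing along fixture +x. 0 = fully home (locked): its tongue lies in the path of the gate's red tail; it starts within about 10 mm of home. 0.048 = drawn right back against its stop; the gate is free from about 0.042 up. Sliding friction about 2 N; stays where it is left.
- bolt_knob (a point): Upright red cylindrical knob on the bolt, 18 mm diameter, z 50..98 mm above the bench. This point lies on its axis at z 76 mm; it moves with the bolt, from fixture (50, 97) when home to (98, 97) when drawn back. The bolt itself is a flat bar z 38..50 mm.
Things that resemble listed ones, but are neither listed nor needed, are in the scene too. What is shaped like the tumbler but purple is not meant.

How it is judged (in metres and radians):
On the way, in this order (a step that is already met when the one before it is completed fails the run):
1. the tumbler stands upright, fully home in the V, the gate still open (distance between tumbler and nest_home below 0.005 m and angle between tumbler's own z axis and vertical below 0.08 rad and value of joint gate below 0.25 rad), for 0.2 s.
2. the bolt is drawn back while the gate is still open and the tumbler home (value of joint bolt above 0.041 m and value of joint gate below 0.4 rad and distance between tumbler and nest_home below 0.006 m), for 0.1 s.
3. the gate is shut with the bolt still back (value of joint gate above 1.47 rad and value of joint bolt above 0.035 m), for 0.1 s.
At the end, for the whole second after the job is handed in: The turquoise tumbler stands upright and at rest within 6 mm of its home point in the V, the gate is shut (within 0.12 rad of its stop), the bolt is home again (within 8 mm), and the other three pieces of ware stand upright within 30 mm of where they were (distance between tumbler and nest_home below 0.006 m and angle between tumbler's own z axis and vertical below 0.08 rad and linear speed of tumbler below 0.02 m/s and value of joint gate above 1.45 rad and value of joint bolt below 0.008 m and distance of each of bisque_tumbler, mug, glaze_pot from where it was at the start of the episode below 0.03 m and angle between each of bisque_tumbler, mug, glaze_pot's own z axis and vertical below 0.2 rad); the robot touches nothing.
It fails at once if the tumbler is tipped over (more than 35 degrees) (angle between tumbler's own z axis and vertical above 0.6 rad).
It fails at once if another piece of ware is pushed away or knocked over (distance of any of bisque_tumbler, mug, glaze_pot from where it was at the start of the episode above 0.03 m or angle between any of bisque_tumbler, mug, glaze_pot's own z axis and vertical above 0.5 rad).
It also fails if it takes over 72 s, if anything falls off the work surface, if the arm or the gripper's body presses on something with over 40 N, if the wrist force passes 120 N, or if a joint passes its speed limit or range.

## Working session

There is one attempt and no reset: what is moved stays moved. The work goes in short steps, Python scripts to look and compute and a tool call to move; the robot and the scene stay as the last step left them, time stands still between calls to the robot, and variables do not carry over. Pictures are saved under pics/ and viewed, and the job is handed in when it is done.

Besides the shell and the picture viewer there is one more tool, called as name(argument=value, ...) on one line, values as JSON. step_arm: Moves the arm, as the interface text tells. Its arguments: {"type":"object","properties":{"steps":{"type":"array"}},"required":["steps"]}

```bash
mkdir -p pics; python3 - <<'E'
from bench import read_state, vision, job
import cv2,numpy as np
s=read_state();print({k:np.round(v,3).tolist() for k,v in s.items()})
for n in("scene","side","wrist"):
    d=vision.get_image(n);cv2.imwrite(f"pics/{n}0.png",d["image"][:,:,::-1])
    print(n,{k:np.round(v,4).tolist() for k,v in d.items() if k!="image"})
E
```

```text
{'time': 0.0, 'joints': [-1.363, 0.32, 1.566, 0.0, 1.257, -0.02], 'qd': [0.001, -0.0, 0.0, -0.001, -0.0, 0.0], 'joint_torque': [-0.002, -41.246, -23.198, 0.073, 0.046, -0.0], 'eef_pos': [129.746, -559.646, 213.122], 'tool_rot': [-0.702, -0.081, 0.703, -0.08], 'force': [-0.657, 0.13, 0.51], 'wrist_torque': [0.005, 0.008, 0.015], 'finger_gap': 91.493}
scene {'intrinsics': [[540.1455, 0.0, 278.1189], [0.0, 540.1455, 212.772], [0.0, 0.0, 1.0]], 'R': [[-0.303, 0.9529, 0.0156], [0.7912, 0.2606, -0.5532], [-0.5312, -0.1552, -0.8329]], 't': [232.9087, -336.7025, 1417.0079]}
side {'intrinsics': [[470.1624, 0.0, 274.723], [0.0, 470.1624, 206.3607], [0.0, 0.0, 1.0]], 'R': [[-0.9997, -0.0107, -0.0224], [0.0121, 0.5771, -0.8166], [0.0217, -0.8166, -0.5768]], 't': [511.3933, 113.5152, 962.7265]}
wrist {'intrinsics': [[295.0485, 0.0, 284.7797], [0.0, 295.0485, 206.426], [0.0, 0.0, 1.0]], 'mount': [[-0.0003, -0.2548, 0.967, -170.6703], [1.0, -0.0007, 0.0002, -0.0962], [0.0006, 0.967, 0.2548, -72.7736], [0.0, 0.0, 0.0, 1.0]]}
```

View pics/scene0.png

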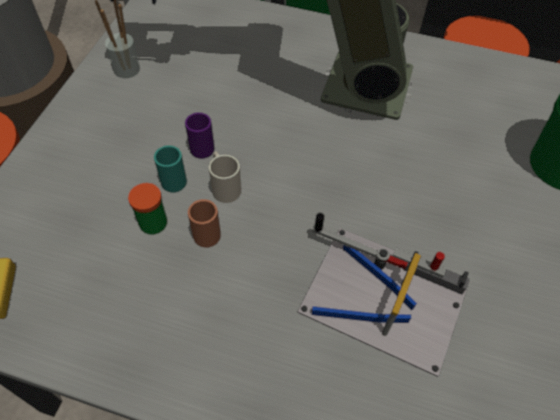

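View pics/side0.png

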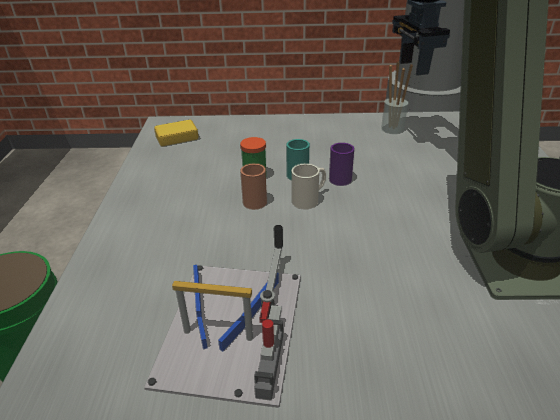

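View pics/wrist0.png

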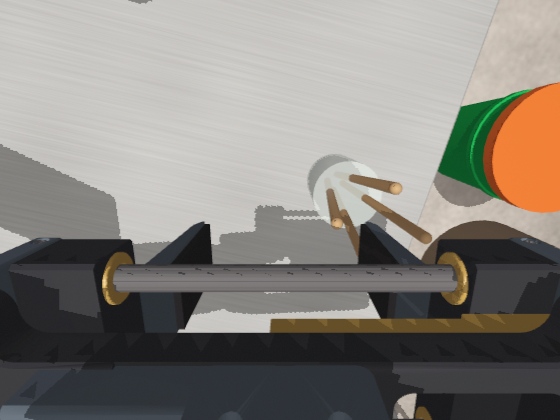

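Scene view candidates: turquoise tumbler at (171,168); purple look-alike at (200,135), not meant; bisque at (205,223); green pot at (150,208); mug at (226,178). I choose (171,168) and check it in a close crop.

```bash
python3 - <<'E'
import cv2
a=cv2.imread("pics/scene0.png");b=cv2.imread("pics/side0.png")
def crop(im,x,y,w,h,k,n):
    cv2.imwrite(n,cv2.resize(im[y:y+h,x:x+w],None,fx=k,fy=k,interpolation=cv2.INTER_CUBIC))
crop(a,120,100,140,150,4,"pics/c_ware.png")
crop(a,295,205,185,170,4,"pics/c_fix.png")
crop(b,140,215,180,190,3,"pics/c_fixside.png")
E
```

```text
(no output)
```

View pics/c_ware.png

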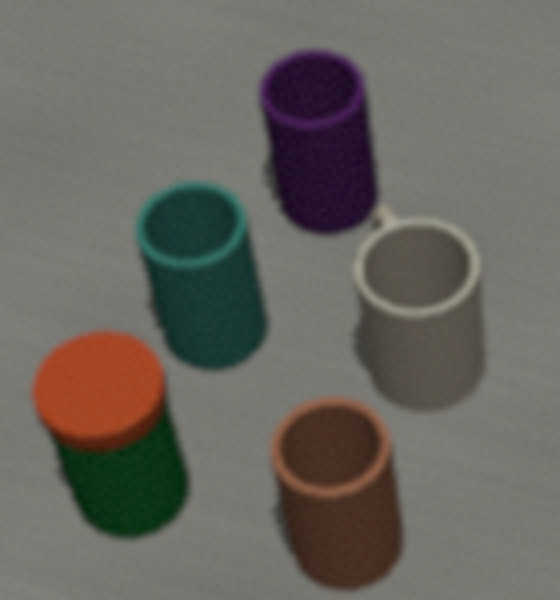

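View pics/c_fix.png

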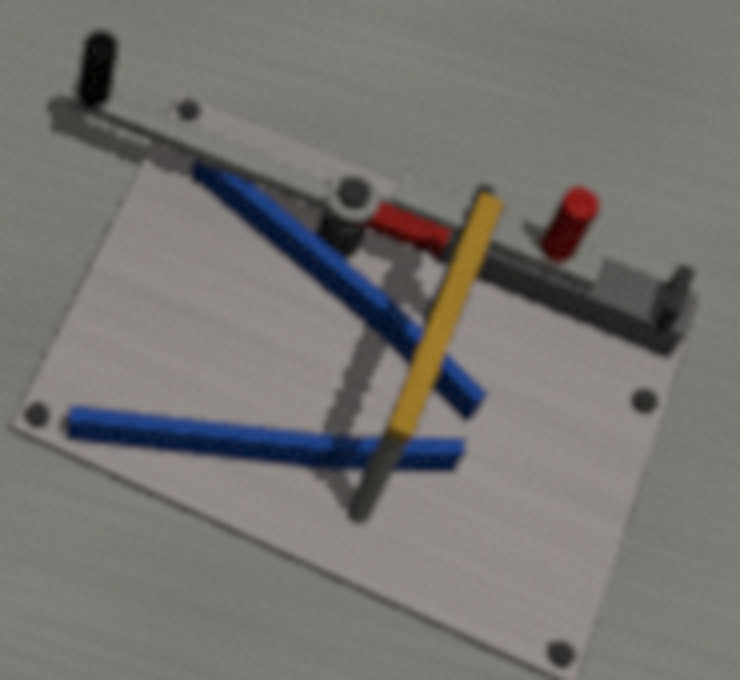

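View pics/c_fixside.png

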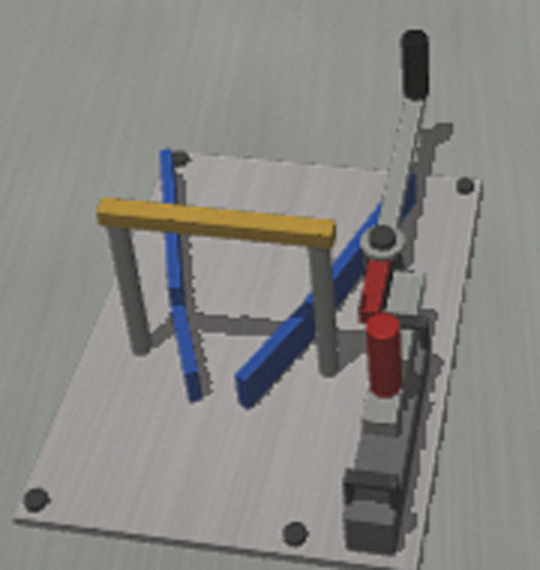

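The crop confirms (171,168): turquoise, open, no handle. The fixture's corners, bar ends and knobs are readable in both views. Next I fit the fixture pose and find the ware axes.

```bash
cat > h.py <<'E'
import numpy as np
from scipy.optimize import least_squares
from scipy.spatial.transform import Rotation as Ro
CAM={'scene':(np.array([[540.1455,0,278.1189],[0,540.1455,212.772],[0,0,1]]),np.array([[-0.303,0.9529,0.0156],[0.7912,0.2606,-0.5532],[-0.5312,-0.1552,-0.8329]]),np.array([232.9087,-336.7025,1417.0079])),
'side':(np.array([[470.1624,0,274.723],[0,470.1624,206.3607],[0,0,1]]),np.array([[-0.9997,-0.0107,-0.0224],[0.0121,0.5771,-0.8166],[0.0217,-0.8166,-0.5768]]),np.array([511.3933,113.5152,962.7265]))}
def proj(c,X):
    K,R,t=CAM[c];p=K@(R@np.asarray(X,float)+t);return p[:2]/p[2]
def ray(c,u,z):
    K,R,t=CAM[c];o=-R.T@t;d=R.T@np.linalg.solve(K,[u[0],u[1],1]);return o+d*(z-o[2])/d[2]
E
cat > m.py <<'E'
from h import *
import cv2
S=lambda x,y:(295+x/4,205+y/4); D=lambda x,y:(140+x/3,215+y/3)
obs=[('scene',(-150,-90,8),S(15,423)),('scene',(135,-90,8),S(577,675)),
('side',(-150,125,8),D(483,180)),('side',(-150,-90,8),D(160,153)),('side',(135,-90,8),D(15,518)),('side',(135,125,8),D(418,568)),
('scene',(-42,78,50),S(354,190)),('side',(-42,78,50),D(382,238)),('side',(18,-65,124),D(101,203)),('side',(18,65,124),D(333,226))]
def tf(p,X):
    c,s=np.cos(p[2]),np.sin(p[2]);return np.array([p[0]+c*X[0]-s*X[1],p[1]+s*X[0]+c*X[1],X[2]])
f=lambda p:np.concatenate([proj(c,tf(p,X))-u for c,X,u in obs])
r=least_squares(f,[400,300,1.2],loss='soft_l1');p=r.x;print(p)
for o,e in zip(obs,f(p).reshape(-1,2)):print(o[0],o[1],np.round(e,1))
def inv(X):
    c,s=np.cos(p[2]),np.sin(p[2]);d=X[:2]-p[:2];return np.round([c*d[0]+s*d[1],-s*d[0]+c*d[1]],1)
print('bolt knob',inv(ray('scene',S(581,200),98)),inv(ray('side',D(384,324),98)))
print('gate knob',inv(ray('scene',S(101,42),98)),inv(ray('side',D(415,38),98)))
a=cv2.cvtColor(cv2.imread("pics/scene0.png"),cv2.COLOR_BGR2HSV);b=cv2.cvtColor(cv2.imread("pics/side0.png"),cv2.COLOR_BGR2HSV)
W=lambda x,y:(120+x/4,100+y/4)
# rim outer extremes, crop: scene
for n,u,z in [('turq',W(193,225),95),('purple',W(313,90),95),('mug',W(417,267),90),('bisque',W(332,447),95),('pot',W(100,385),102)]:
    print(n,'scene',np.round(ray('scene',u,z),1))
for n,u,z in [('turq',(298,146.5),95),('purple',(342,150),95),('mug',(305.5,171),90),('bisque',(254,171),95),('pot',(253.5,144),102)]:
    print(n,'side',np.round(ray('side',u,z),1))
for n,im in(('scene',a),('side',b)):
    m=cv2.inRange(im,(80,70,25),(98,255,255));k,l,st,ce=cv2.connectedComponentsWithStats(m)
    for i in range(1,k):
        if st[i,4]>100:print(n,st[i],ce[i])
E
python3 m.py
python3 - <<'E'
import cv2
b=cv2.imread("pics/side0.png")[125:220,230:370];cv2.imwrite("pics/c_wareside.png",cv2.resize(b,None,fx=5,fy=5))
E
```

```text
[603.83974564 170.04887407 453.81947311]
scene (-150, -90, 8) [-1.2  1. ]
scene (135, -90, 8) [0.2 2.1]
side (-150, 125, 8) [-0.2 -0.8]
side (-150, -90, 8) [ 3.2 -1.1]
side (135, -90, 8) [-0.3 -0.1]
side (135, 125, 8) [1.3 0.6]
scene (-42, 78, 50) [-0.7  2.4]
side (-42, 78, 50) [0.7 2.2]
side (18, -65, 124) [-0.3  0.1]
side (18, 65, 124) [ 1.3 -0. ]
bolt knob [57.5 96.9] [58.  95.8]
gate knob [-182.2   78.4] [-179.4   77.1]
turq scene [ 454.2 -347.2   95. ]
purple scene [ 344.  -323.7   95. ]
mug scene [ 439.7 -225.8   90. ]
bisque scene [ 563.1 -223.7   95. ]
pot scene [ 568.8 -345.5  102. ]
turq side [ 454.  -334.6   95. ]
purple side [ 345.2 -312.7   95. ]
mug side [ 439.8 -222.2   90. ]
bisque side [ 560.1 -217.    95. ]
pot side [ 566.7 -338.3  102. ]
scene [ 154  146   32   46 1108] [170.10920578 167.9232852 ]
side [287 139  23  41 595] [296.4907563  153.44705882]
```

View pics/c_wareside.png

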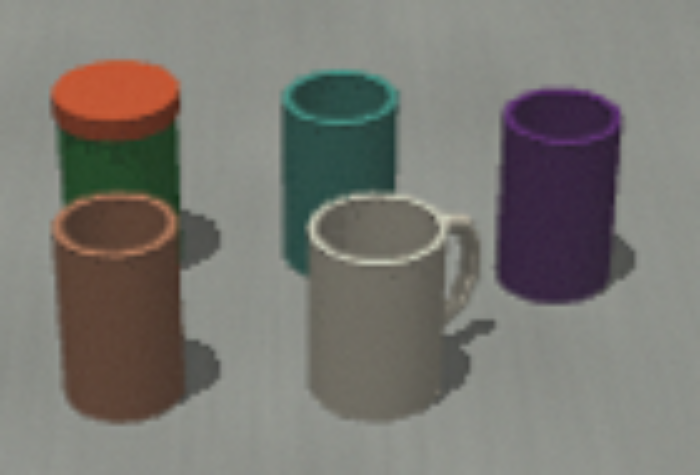

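The fixture fit is consistent. The knobs come out at (-181,78) and (57.7,96.4), against expected (-182,78) and y = 97, with the bolt about 7.7 mm from home. Yaw is 1.43 rad and the origin is at (604,170). The tumbler is at about (454,-346), 110 mm or more from its neighbours, so a 45° jaw line is free.

```bash
cat >> h.py <<'E'
FIX=[603.84,170.05,1.4300]
def f2w(x,y):
    c,s=np.cos(FIX[2]),np.sin(FIX[2]);return np.array([FIX[0]+c*x-s*y,FIX[1]+s*x+c*y])
def w2f(X):
    c,s=np.cos(FIX[2]),np.sin(FIX[2]);d=np.array(X[:2])-FIX[:2];return np.array([c*d[0]+s*d[1],-s*d[0]+c*d[1]])
def go(target,jaw=None):
    from bench import read_state
    s=read_state();R=Ro.from_quat(s['tool_rot']).as_matrix()
    print('t',round(s['time'],2),'pos',np.round(s['eef_pos'],1),'fix',np.round(w2f(s['eef_pos']),1),'F',np.round(s['force'],1),'gap',round(s['finger_gap'],1),'toolx',np.round(R[:,0],3),'jaw',round(np.arctan2(R[1,1],R[0,1]),3),'q6',round(s['joints'][5],2))
    if target is not None:
        print('shift tool',np.round(R.T@(np.array(target)-s['eef_pos']),1))
    if jaw is not None:
        d=(jaw-np.arctan2(R[1,1],R[0,1])+np.pi/2)%np.pi-np.pi/2
        # turn about tool x: sign
        print('turn about tool x', round(d*np.sign(R[2,0]),3))
E
python3 -c "
from h import *
go([454,-346,150],np.pi/4)
go(None,FIX[2]+np.pi/2)"
```

```text
t 0.15 pos [ 129.8 -559.8  213.3] fix [-789.1  366.9] F [ 0.6 -0.1 -0. ] gap 91.0 toolx [-0.     0.001 -1.   ] jaw -1.343 q6 -0.02
shift tool [  63.5 -135.  -364.1]
turn about tool x 1.013
t 0.15 pos [ 129.8 -559.8  213.3] fix [-789.1  366.9] F [ 0.6 -0.1 -0. ] gap 91.0 toolx [-0.     0.001 -1.   ] jaw -1.343 q6 -0.02
turn about tool x -1.202
```

step_arm(steps=[[[0,-13.5,-36.4],0,91],[[0,-13.5,-36.4],0,91],[[0,-13.5,-36.4],0,91],[[0,-13.5,-36.4],0,91],[[0,-13.5,-36.4],0,91],[[0,-13.5,-36.4],0,91],[[0,-13.5,-36.4],0,91],[[0,-13.5,-36.4],0,91]])

```text
time: 0.82
eef_pos: [390.4, -387.7, 213.8]
tool_rot: [-0.702, -0.08, 0.703, -0.08]
force: [-0.6, -0.6, -0.2]
finger_gap: 91.0
```

step_arm(steps=[[[0,-13.5,-36.4],0,91],[[0,-13.5,-36.4],0,91],[[0,0,0],-0.12,91],[[0,0,0],-0.12,91],[[0,0,0],-0.12,91],[[0,0,0],-0.12,91],[[0,0,0],-0.12,91],[[0,0,0],-0.12,91]])

```text
time: 1.48
eef_pos: [453.9, -346.2, 213.6]
tool_rot: [-0.628, -0.325, 0.628, -0.324]
force: [-0.2, -0.4, -0.2]
finger_gap: 90.7
```

step_arm(steps=[[[0,0,0],-0.12,91],[[0,0,0],-0.12,91],[[0,0,0],-0.12,91],[[0,0,0],-0.12,91],[[0,0,0],-0.12,91],[[0,0,0],-0.12,91],[[0,0,0],-0.12,91],[[0,0,0],-0.12,91]])

```text
time: 2.15
eef_pos: [453.8, -346.3, 213.6]
tool_rot: [0.407, 0.578, -0.407, 0.578]
force: [-0.3, 0.3, -0.6]
finger_gap: 90.9
```

```bash
python3 - <<'E'
from h import *
from bench import read_state,vision
import cv2
go([454,-346,150],np.pi/4)
s=read_state();d=vision.get_image("wrist");cv2.imwrite("pics/w1.png",d["image"][:,:,::-1])
R=Ro.from_quat(s['tool_rot']).as_matrix();M=np.array(d['mount']);K=np.array(d['intrinsics'])
for X in [(454,-346,95),(454,-346,0)]:
    pt=R.T@(np.array(X)-s['eef_pos']);pc=np.linalg.inv(M)@np.append(pt,1);u=K@pc[:3];print(X,u[:2]/u[2])
E
```

```text
t 2.15 pos [ 453.8 -346.3  213.6] fix [-532.3   76.1] F [-0.3  0.3 -0.6] gap 90.9 toolx [-0.001  0.    -1.   ] jaw 0.343 q6 -1.01
shift tool [63.6  0.4 -0.2]
turn about tool x -0.442
(454, -346, 95) [284.09093401 201.7812234 ]
(454, -346, 0) [284.25140245 184.53405489]
```

View pics/w1.png

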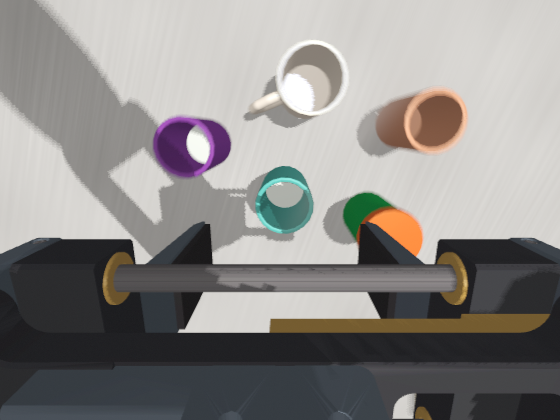

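The wrist view shows the turquoise rim centred at (285,202), against a predicted (284,202). I finish the turn and go down.

step_arm(steps=[[[0,0,0],-0.12,91],[[0,0,0],-0.12,91],[[0,0,0],-0.12,91],[[0,0,0],-0.08,91],[[30,0,0],0,91],[[30,0,0],0,91],[[20,0,0],0,91],[[0,0,0],0,91]])

```text
time: 2.87
eef_pos: [451.3, -344.3, 129.4]
tool_rot: [0.275, 0.655, -0.273, 0.649]
force: [0.3, -0.1, -0.9]
finger_gap: 91.1
```

step_arm(steps=[[[25,0,0],0,91],[[25,0,0],0,91],[[25,0,0],0,91],[[16,0,0],0,91],[[0,0,0],0,91],[[0,0,0],0,50],[[0,0,0],0,50],[[0,0,0],0,50]])

```text
time: 3.53
eef_pos: [455.1, -347.4, 44.9]
tool_rot: [0.273, 0.651, -0.274, 0.653]
force: [-0.2, -0.6, 0.1]
finger_gap: 74.0
```

step_arm(steps=[[[0,0,0],0,50],[[0,0,0],0,50],[[0,0,0],0,50],[[0,0,0],0,50],[[0,0,0],0,50],[[0,0,0],0,50]])

```text
time: 4.03
eef_pos: [454.3, -347.3, 44.2]
tool_rot: [0.273, 0.651, -0.274, 0.653]
force: [-2.8, -1.4, 6.0]
finger_gap: 60.4
```

```bash
python3 - <<'E'
from h import *
from bench import read_state,vision
import cv2
p=f2w(-95,0);go([*p,180],FIX[2]+np.pi/2)
d=vision.get_image("wrist");cv2.imwrite("pics/w2.png",d["image"][:,:,::-1])
E
```

```text
t 4.03 pos [ 454.3 -347.3   44.2] fix [-533.2   75.5] F [-2.8 -1.4  6. ] gap 60.4 toolx [ 0.001 -0.002 -1.   ] jaw 0.777 q6 -1.45
shift tool [-136.4  393.9 -205.9]
turn about tool x 0.918
```

View pics/w2.png

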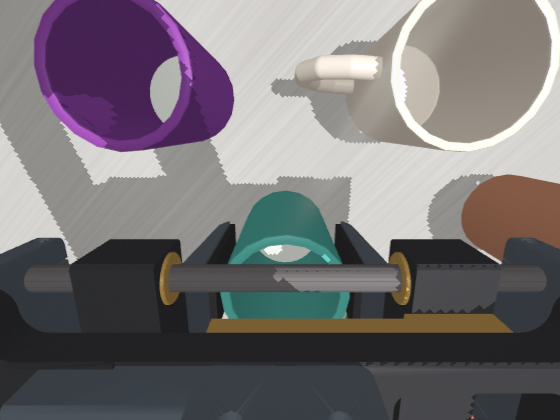

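The tumbler is held, with the gap at 60.4. Tip height is 44 mm above its base. Now I lift it and carry it over.

step_arm(steps=[[[-15,0,0],0,50],[[-25,0,0],0,50],[[-30,0,0],0,50],[[-30,0,0],0,50],[[-30,0,0],0,50],[[-10,0,0],0,50],[[0,0,0],0,50]])

```text
time: 4.67
eef_pos: [455.2, -347.2, 185.5]
tool_rot: [0.273, 0.65, -0.274, 0.654]
force: [0.0, -0.3, -1.8]
finger_gap: 61.0
```

step_arm(steps=[[[0,15,-8],0,50],[[0,26,-14],0,50],[[0,30,-15],0,50],[[0,30,-15],0,50],[[0,30,-15],0,50],[[0,30,-15],0,50],[[0,30,-15],0,50],[[0,30,-15],0,50]])

```text
time: 5.33
eef_pos: [531.8, -109.6, 180.1]
tool_rot: [0.273, 0.654, -0.274, 0.65]
force: [0.6, 0.1, -1.4]
finger_gap: 60.7
```

step_arm(steps=[[[0,30,-16],0,50],[[0,30,-16],0,50],[[0,30,-16],0,50],[[0,30,-16],0,50],[[0,20,-10],0,50],[[0,0,0],0.1,50],[[0,0,0],0.1,50],[[0,0,0],0.1,50]])

```text
time: 6.0
eef_pos: [579.4, 40.1, 179.6]
tool_rot: [0.368, 0.605, -0.37, 0.602]
force: [0.5, -0.1, -2.7]
finger_gap: 60.5
```

step_arm(steps=[[[0,0,0],0.1,50],[[0,0,0],0.1,50],[[0,0,0],0.1,50],[[0,0,0],0.1,50],[[0,0,0],0.1,50],[[0,0,0],0.12,50],[[0,0,0],0,50]])

```text
time: 6.58
eef_pos: [579.5, 39.3, 180.0]
tool_rot: [-0.534, -0.464, 0.536, -0.461]
force: [-0.0, -0.3, -2.6]
finger_gap: 60.8
```

```bash
python3 - <<'E'
from h import *
from bench import read_state,vision
import cv2
p=f2w(-95,0);go([*p,56],FIX[2]+np.pi/2)
for n in('wrist','scene'):
  d=vision.get_image(n);cv2.imwrite(f"pics/{n}3.png",d["image"][:,:,::-1])
E
```

```text
t 6.58 pos [579.5  39.3 180. ] fix [-132.8    5.8] F [-0.  -0.3 -2.6] gap 60.8 toolx [-0.005 -0.    -1.   ] jaw -0.145 q6 0.19
shift tool [123.9   6.2 -38. ]
turn about tool x -0.004
```

View pics/wrist3.png

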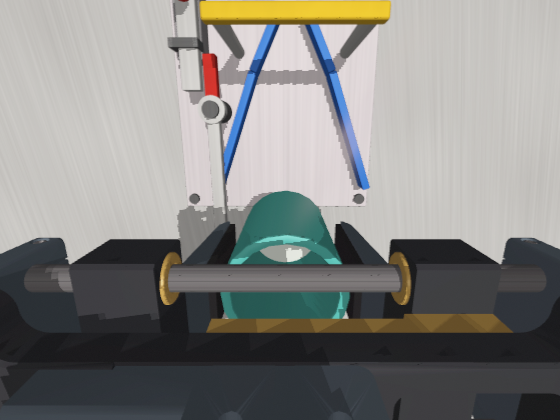

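View pics/scene3.png

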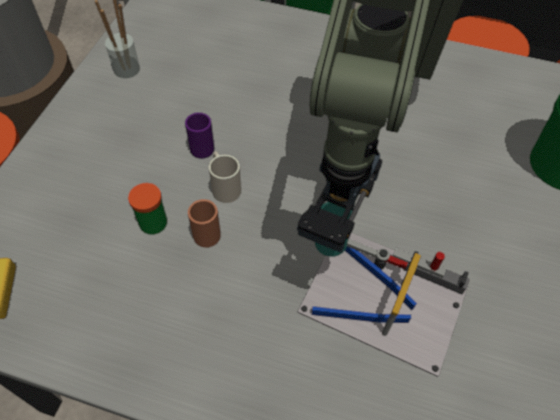

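The mouth lies ahead and the bar centre is at column 294, so the tool is about 6 mm off to the left, agreeing with the fit. I move over the mouth and lower.

step_arm(steps=[[[0,3,-20],0,50],[[0,3,-23],0,50],[[25,0,0],0,50],[[30,0,0],0,50],[[30,0,0],0,50],[[20,0,0],0,50],[[10,0,0],0,50],[[0,0,0],0,50]])

```text
time: 7.35
eef_pos: [590.9, 80.8, 64.8]
tool_rot: [-0.532, -0.465, 0.536, -0.462]
force: [-1.3, 0.3, -1.8]
finger_gap: 60.6
```

```bash
python3 - <<'E'
from h import *
go([*f2w(-90,0),53],FIX[2]+np.pi/2)
E
```

```text
t 7.35 pos [590.9  80.8  64.8] fix [-90.2   0.3] F [-1.3  0.3 -1.8] gap 60.6 toolx [-0.006 -0.001 -1.   ] jaw -0.141 q6 0.26
shift tool [11.8  0.4 -0.3]
turn about tool x -0.001
```

step_arm(steps=[[[6,0,0],0,50],[[4,0,0],0,50],[[2,0,0],0,50],[[0,0,0],0,50],[[0,0,0],0,50]])

```text
time: 7.77
eef_pos: [593.5, 81.0, 56.7]
tool_rot: [0.535, 0.463, -0.534, 0.463]
force: [0.0, 0.3, -2.0]
finger_gap: 60.6
```

step_arm(steps=[[[0.5,0,0],0,50],[[0,0,0],0,50],[[0,0,0],0,50]])

```text
time: 8.02
eef_pos: [593.2, 81.0, 55.8]
tool_rot: [0.535, 0.463, -0.534, 0.463]
force: [-0.1, -0.0, -2.8]
finger_gap: 60.2
```

step_arm(steps=[[[1.5,0,0],0,50],[[0,0,0],0,50],[[1,0,0],0,50],[[0,0,0],0,50],[[0,0,0],0,50]])

```text
time: 8.43
eef_pos: [593.0, 81.0, 52.8]
tool_rot: [-0.534, -0.463, 0.535, -0.463]
force: [0.0, 0.3, -1.4]
finger_gap: 60.4
```

step_arm(steps=[[[1,0,0],0,50],[[0,0,0],0,50],[[0,0,0],0,50]])

```text
time: 8.68
eef_pos: [593.2, 81.1, 52.3]
tool_rot: [0.535, 0.463, -0.534, 0.463]
force: [0.2, 0.7, 1.3]
finger_gap: 60.6
```

It is standing on the plate. I slide it gripped along +x (tool -z) by 50 mm, then release with a modest opening, clear of the hinge.

step_arm(steps=[[[0,0,-6],0,50],[[0,0,-10],0,50],[[0,0,-12],0,50],[[0,0,-12],0,50],[[0,0,-10],0,50],[[0,0,0],0,50],[[0,0,0],0,50]])

```text
time: 9.27
eef_pos: [601.0, 132.9, 52.2]
tool_rot: [0.536, 0.463, -0.533, 0.463]
force: [1.0, 2.6, 2.5]
finger_gap: 60.6
```

```bash
python3 - <<'E'
from h import *
from bench import vision
import cv2
go([*f2w(-90,0),53],FIX[2]+np.pi/2)
for n in('wrist','side'):
  d=vision.get_image(n);cv2.imwrite(f"pics/{n}4.png",d["image"][:,:,::-1])
E
```

```text
t 9.27 pos [601.  132.9  52.2] fix [-37.1  -2.4] F [1.  2.6 2.5] gap 60.6 toolx [ 0.002  0.003 -1.   ] jaw -0.143 q6 0.34
shift tool [-1.  -2.2 52.9]
turn about tool x -0.002
```

View pics/wrist4.png

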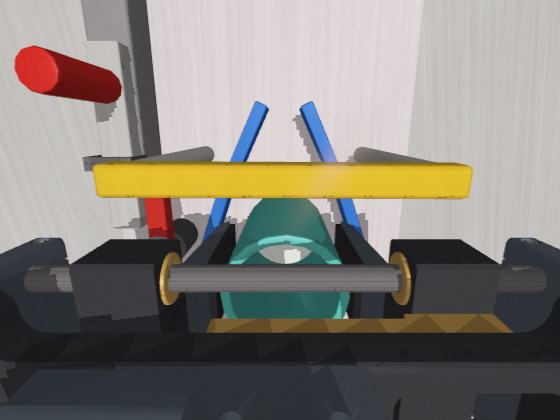

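View pics/side4.png

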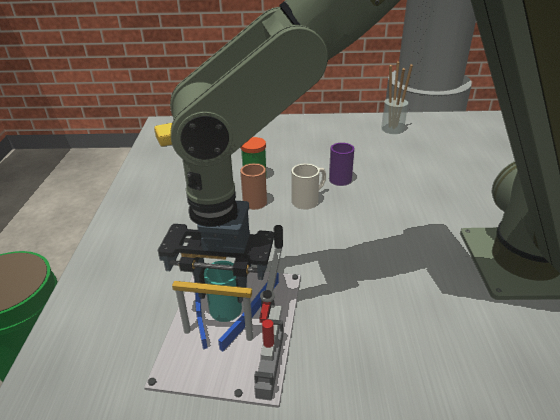

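The tumbler is upright between the guides, just short of the bar. Release, lift, back off, close the fingers, and come down behind it.

step_arm(steps=[[[0,0,0],0,76],[[0,0,0],0,76],[[0,0,0],0,76],[[0,0,0],0,76],[[-15,0,0],0,76],[[-25,0,0],0,76],[[-25,0,0],0,76],[[0,0,0],0,76]])

```text
time: 10.03
eef_pos: [603.1, 130.7, 121.8]
tool_rot: [0.537, 0.461, -0.532, 0.465]
force: [0.4, 1.0, 0.1]
finger_gap: 76.3
```

step_arm(steps=[[[0,0,15],0,0],[[0,0,20],0,0],[[0,0,20],0,0],[[0,0,5],0,0],[[0,0,0],0,0],[[0,0,0],0,0],[[0,0,0],0,0],[[0,0,0],0,0]])

```text
time: 10.7
eef_pos: [591.6, 71.8, 116.6]
tool_rot: [-0.534, -0.463, 0.534, -0.463]
force: [0.1, 0.2, -0.2]
finger_gap: 25.6
```

```bash
python3 - <<'E'
from h import *
from bench import vision
import cv2
go([*f2w(-95,0),34],FIX[2]+np.pi/2)
for n in('wrist',):
  d=vision.get_image(n);cv2.imwrite(f"pics/{n}5.png",d["image"][:,:,::-1])
E
```

```text
t 10.7 pos [591.6  71.8 116.6] fix [-99.   -1.7] F [ 0.1  0.2 -0.2] gap 25.6 toolx [-0.  0. -1.] jaw -0.142 q6 0.24
shift tool [82.6 -1.7 -4. ]
turn about tool x -0.001
```

View pics/wrist5.png

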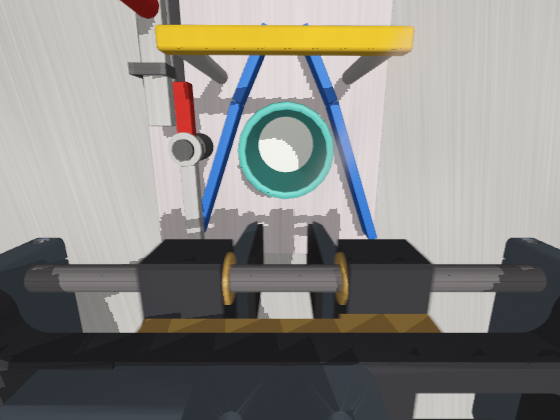

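The tumbler stands free between the guides at (286,150). Lower behind it and push.

step_arm(steps=[[[0,-1.5,0],0,0],[[20,0,0],0,0],[[25,0,0],0,0],[[25,0,0],0,0],[[10,0,0],0,0],[[0,0,0],0,0],[[0,0,0],0,0]])

```text
time: 11.33
eef_pos: [590.3, 71.6, 37.1]
tool_rot: [-0.534, -0.463, 0.534, -0.463]
force: [1.1, -0.5, -0.2]
finger_gap: 0.6
```

step_arm(steps=[[[0,0,-5],0,0],[[0,0,-5],0,0],[[0,0,-5],0,0],[[0,0,-5],0,0],[[0,0,-5],0,0],[[0,0,-5],0,0],[[0,0,0],0,0]])

```text
time: 11.92
eef_pos: [594.6, 102.2, 37.1]
tool_rot: [0.535, 0.463, -0.534, 0.463]
force: [0.1, 0.4, 0.1]
finger_gap: 0.8
```

```bash
python3 - <<'E'
from h import *
go([*f2w(-46,0),36],FIX[2]+np.pi/2)
E
```

```text
t 11.92 pos [594.6 102.2  37.1] fix [-68.5  -0.4] F [0.1 0.4 0.1] gap 0.8 toolx [ 0.001  0.001 -1.   ] jaw -0.142 q6 0.29
shift tool [  1.1  -0.4 -22.5]
turn about tool x -0.002
```

step_arm(steps=[[[0,0,-4],0,0],[[0,0,-4],0,0],[[0,0,-4],0,0],[[0,0,-2],0,0],[[0,0,-2],0,0],[[0,0,0],0,0]])

```text
time: 12.42
eef_pos: [596.7, 117.4, 36.8]
tool_rot: [0.535, 0.463, -0.534, 0.463]
force: [-0.0, 0.3, -0.0]
finger_gap: 0.6
```

```bash
python3 - <<'E'
from h import *
from bench import vision
import cv2
go([*f2w(-46,0),36],FIX[2]+np.pi/2)
for n in('wrist','side'):
  d=vision.get_image(n);cv2.imwrite(f"pics/{n}6.png",d["image"][:,:,::-1])
E
```

```text
t 12.42 pos [596.7 117.4  36.8] fix [-53.1  -0.3] F [-0.   0.3 -0. ] gap 0.6 toolx [ 0.  0. -1.] jaw -0.143 q6 0.32
shift tool [ 0.8 -0.4 -7.1]
turn about tool x -0.002
```

View pics/wrist6.png

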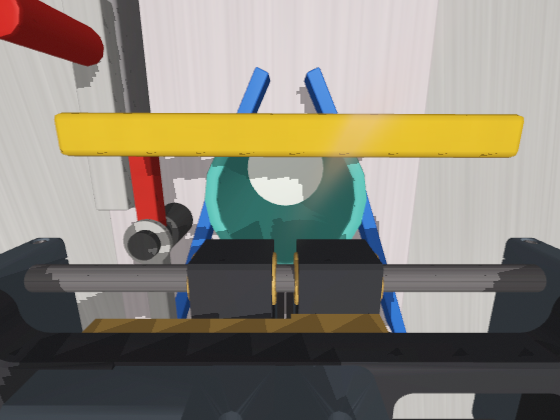

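View pics/side6.png

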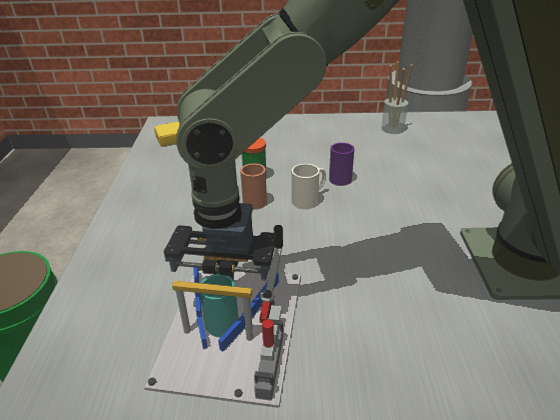

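The tumbler moves under the bar with little force. I finish slowly, watching the force.

step_arm(steps=[[[0,0,-2],0,0],[[0,0,-2],0,0],[[0,0,-1.5],0,0],[[0,0,0],0,0]])

```text
time: 12.85
eef_pos: [597.9, 122.2, 37.0]
tool_rot: [0.535, 0.463, -0.534, 0.463]
force: [1.0, -3.7, 0.4]
finger_gap: 0.4
```

step_arm(steps=[[[0,0,-1],0,0],[[0,0,-1],0,0],[[0,0,0],0,0],[[0,0,0],0,0]])

```text
time: 13.18
eef_pos: [598.0, 122.7, 37.2]
tool_rot: [-0.534, -0.462, 0.535, -0.464]
force: [1.6, -7.5, 1.3]
finger_gap: 0.8
```

step_arm(steps=[[[0,0,-1.5],0,0],[[0,0,-1],0,0],[[0,0,0],0,0],[[0,0,0],0,0]])

```text
time: 13.52
eef_pos: [598.1, 123.0, 37.5]
tool_rot: [-0.533, -0.462, 0.536, -0.465]
force: [0.4, -15.5, 4.1]
finger_gap: 0.7
```

```bash
python3 - <<'E'
from h import *
from bench import vision
import cv2
go([*f2w(-46,0),36])
d=vision.get_image('wrist');cv2.imwrite(f"pics/w7.png",d["image"][:,:,::-1])
E
```

```text
t 13.52 pos [598.1 123.   37.5] fix [-47.4  -0.9] F [  0.4 -15.5   4.1] gap 0.7 toolx [-0.    -0.006 -1.   ] jaw -0.141 q6 0.33
shift tool [ 1.5 -0.9 -1.4]
```

View pics/w7.png

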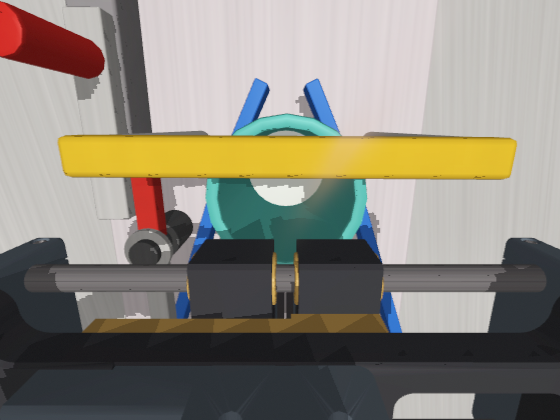

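Force climbed to 15 N over less than 1 mm of travel, so the tumbler is seated. Back off, lift above the bar, and look down to check.

step_arm(steps=[[[0,0,8],0,0],[[0,0,12],0,0],[[-20,0,5],0,0],[[-30,0,5],0,0],[[-30,0,0],0,0],[[-30,0,0],0,0],[[0,0,0],0,0],[[0,0,0],0,0]])

```text
time: 14.23
eef_pos: [594.7, 97.3, 148.8]
tool_rot: [0.536, 0.462, -0.533, 0.463]
force: [-0.4, 1.1, -0.9]
finger_gap: 0.7
```

```bash
python3 - <<'E'
from h import *
from bench import vision
import cv2
go([*f2w(22,97),150],FIX[2]+np.pi/2)
for n in('wrist','scene','side'):
  d=vision.get_image(n);cv2.imwrite(f"pics/{n}8.png",d["image"][:,:,::-1])
a=cv2.imread("pics/side8.png")[225:405,140:320];cv2.imwrite("pics/c8.png",cv2.resize(a,None,fx=3,fy=3))
E
```

```text
t 14.23 pos [594.7  97.3 148.8] fix [-73.3  -1.1] F [-0.4  1.1 -0.9] gap 0.7 toolx [ 0.004  0.001 -1.   ] jaw -0.143 q6 0.29
shift tool [ -1.4 -98.3 -95.1]
turn about tool x -0.002
```

View pics/wrist8.png

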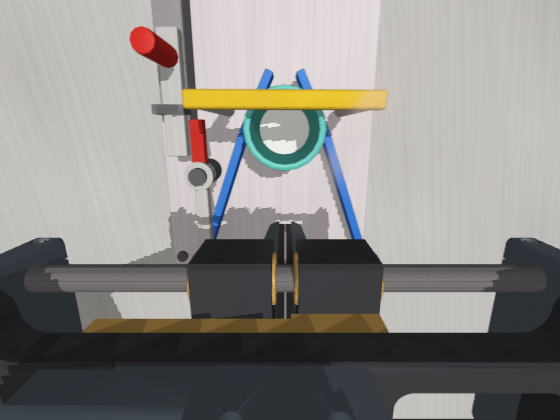

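View pics/c8.png

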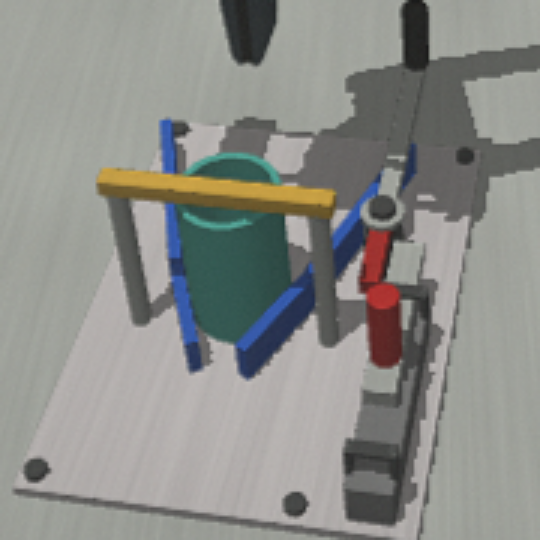

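The tumbler is upright with its rim centred at (285,127). I check its position relative to the bar using wrist rays, along with the knobs.

```bash
cat >> h.py <<'E'
def wray(u,z,s,d):
    R=Ro.from_quat(s['tool_rot']).as_matrix();M=np.array(d['mount']);K=np.array(d['intrinsics'])
    dc=np.linalg.solve(K,[u[0],u[1],1]);o=np.array(s['eef_pos'])+R@M[:3,3];v=R@M[:3,:3]@dc
    return o+v*(z-o[2])/v[2]
E
python3 - <<'E'
from h import *
from bench import read_state,vision
import cv2
s=read_state();d=vision.get_image('wrist');im=cv2.cvtColor(d['image'],cv2.COLOR_RGB2HSV)
m=cv2.inRange(im,(80,80,40),(97,255,255));ys,xs=np.nonzero(m);print(xs.min(),xs.max(),ys.min(),ys.max())
# rim outer: widest + bottom
for u in [(xs.min(),127),(xs.max(),127),((xs.min()+xs.max())/2,ys.max()),((xs.min()+xs.max())/2,84.5)]:
    print(u,np.round(w2f(wray(u,103,s,d)),1))
my=cv2.inRange(im,(20,120,90),(32,255,255));my[200:]=0;ys,xs=np.nonzero(my);print('bar',xs.min(),xs.max(),ys.min(),ys.max())
# back top edge row ~ ys.min -> (24,0,124)
print(w2f(wray(((xs.min()+xs.max())/2,ys.min()),124,s,d)),w2f(wray((xs.min(),95),124,s,d)),w2f(wray((xs.max(),95),124,s,d)))
print('bolt knob',w2f(wray((143,42),98,s,d)),'hinge',w2f(wray((198,177),56,s,d)))
E
```

```text
246 330 82 169
(np.int64(246), 127) [-0.6 26.8]
(np.int64(330), 127) [ -0.8 -31.7]
(np.float64(288.0), np.int64(169)) [-30.   -2.4]
(np.float64(288.0), 84.5) [26.9 -2.4]
bar 184 393 86 108
[23.23821997 -2.5769839 ] [18.29662616 61.42533817] [ 17.89597109 -66.47714119]
bolt knob [54.30358886 94.19809816] hinge [-43.21483194  77.17479316]
```

Relative to the bar as measured in the same image, the tumbler is within about 1 mm of home. The wrist view puts the fixture frame about (-0.8,-2) mm off my fit, so I correct it and go to the bolt.

```bash
python3 - <<'E'
import h
p=h.f2w(-0.8,-2.0)
s=open('h.py').read().replace("FIX=[603.84,170.05,1.4300]",f"FIX=[{p[0]:.2f},{p[1]:.2f},1.4300]");open('h.py','w').write(s)
E
python3 -c "
from h import *
go([*f2w(20,97),150],FIX[2]+np.pi/2)"
```

```text
t 14.43 pos [592.7  97.  145.3] fix [-73.1   2.8] F [ 0.2  0.4 -0.5] gap 0.4 toolx [-0.003 -0.    -1.   ] jaw -0.143 q6 0.29
shift tool [ -4.5 -94.4 -92.9]
turn about tool x -0.002
```

step_arm(steps=[[[0,-15,-14],0,0],[[0,-25,-24],0,0],[[0,-25,-24],0,0],[[0,-25,-24],0,0],[[0,-6,-6],0,0],[[0,0,0],0,0],[[0,0,0],0,0]])

```text
time: 15.02
eef_pos: [511.8, 201.7, 146.2]
tool_rot: [-0.534, -0.463, 0.535, -0.463]
force: [-0.1, 0.1, -0.1]
finger_gap: 0.2
```

```bash
python3 - <<'E'
from h import *
from bench import read_state,vision
import cv2
go([*f2w(20,97),62],FIX[2]+np.pi/2)
d=vision.get_image('wrist');cv2.imwrite(f"pics/w9.png",d["image"][:,:,::-1])
E
```

```text
t 15.02 pos [511.8 201.7 146.2] fix [19.2 97.5] F [-0.1  0.1 -0.1] gap 0.2 toolx [-0.001 -0.001 -1.   ] jaw -0.142 q6 0.5
shift tool [84.2  0.6 -0.9]
turn about tool x -0.001
```

View pics/w9.png

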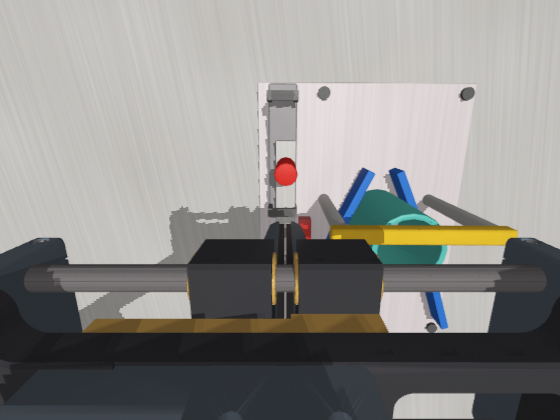

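The knob at (286,173) is straight ahead. There is a strap over the track at row 212, so I stay at tip z of about 70 to clear it.

step_arm(steps=[[[20,0,0],0,0],[[25,0,0],0,0],[[20,0,0],0,0],[[10,0,0],0,0],[[0,0,0],0,0],[[0,0,0],0,0]])

```text
time: 15.57
eef_pos: [512.7, 201.1, 71.8]
tool_rot: [-0.535, -0.463, 0.535, -0.463]
force: [-0.3, -0.3, 0.1]
finger_gap: 0.2
```

step_arm(steps=[[[0,0,-5],0,0],[[0,0,-6],0,0],[[0,0,-6],0,0],[[0,0,-6],0,0],[[0,0,-6],0,0],[[0,0,-6],0,0],[[0,0,0],0,0],[[0,0,0],0,0]])

```text
time: 16.23
eef_pos: [516.8, 237.3, 71.8]
tool_rot: [0.534, 0.463, -0.534, 0.463]
force: [-0.3, -0.1, 0.0]
finger_gap: 0.4
```

```bash
python3 - <<'E'
from h import *
go([*f2w(73,97),68],FIX[2]+np.pi/2)
E
```

```text
t 16.23 pos [516.8 237.3  71.8] fix [55.1 97.6] F [-0.3 -0.1  0. ] gap 0.4 toolx [-0.     0.001 -1.   ] jaw -0.142 q6 0.55
shift tool [  3.8   0.6 -17.9]
turn about tool x -0.002
```

step_arm(steps=[[[0,0,-5],0,0],[[0,0,-5],0,0],[[0,0,-3],0,0],[[0,0,-2],0,0],[[0,0,0],0,0],[[0,0,0],0,0]])

```text
time: 16.73
eef_pos: [519.2, 251.7, 71.9]
tool_rot: [0.535, 0.463, -0.534, 0.463]
force: [-0.1, 0.1, 0.1]
finger_gap: 0.5
```

step_arm(steps=[[[0,0,-2],0,0],[[0,0,-1],0,0],[[0,0,0],0,0],[[0,0,0],0,0]])

```text
time: 17.07
eef_pos: [519.5, 254.2, 71.9]
tool_rot: [-0.534, -0.463, 0.534, -0.463]
force: [-0.1, -1.9, 0.3]
finger_gap: 0.3
```

```bash
python3 - <<'E'
from h import *
go([*f2w(73,97),68],FIX[2]+np.pi/2)
E
```

```text
t 17.07 pos [519.5 254.2  71.9] fix [72.3 97.3] F [-0.1 -1.9  0.3] gap 0.3 toolx [ 0. -0. -1.] jaw -0.143 q6 0.58
shift tool [ 3.9  0.3 -0.7]
turn about tool x -0.002
```

step_arm(steps=[[[0,0,-1],0,0],[[0,0,-1],0,0],[[0,0,0],0,0],[[0,0,0],0,0]])

```text
time: 17.4
eef_pos: [519.5, 254.7, 71.8]
tool_rot: [-0.533, -0.463, 0.535, -0.464]
force: [0.1, -6.7, 1.2]
finger_gap: -0.0
```

```bash
python3 - <<'E'
from h import *
from bench import vision
import cv2
go([*f2w(73,97),68])
d=vision.get_image('side');cv2.imwrite(f"pics/s10.png",d["image"][225:405,140:320,::-1].repeat(3,0).repeat(3,1))
E
```

```text
t 17.4 pos [519.5 254.7  71.8] fix [72.8 97.4] F [ 0.1 -6.7  1.2] gap -0.0 toolx [-0.001 -0.003 -1.   ] jaw -0.142 q6 0.58
shift tool [ 3.8  0.4 -0.3]
```

View pics/s10.png

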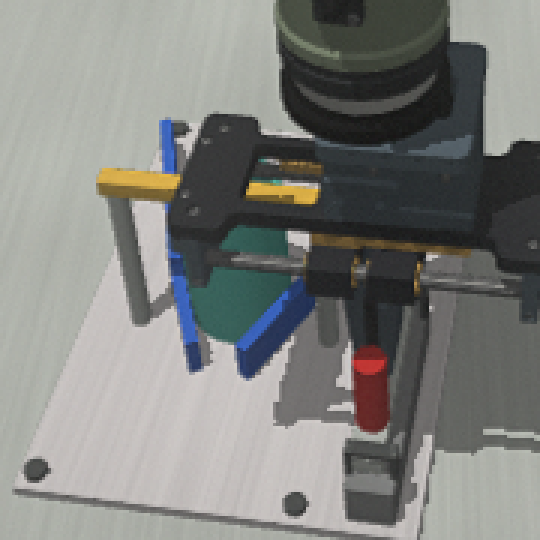

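Drawn against its stop: force is rising at TCP x = 72.8, so the knob is at about 97.8. Now over to the gate knob.

step_arm(steps=[[[0,0,5],0,0],[[0,0,5],0,0],[[-20,0,0],0,0],[[-30,0,0],0,0],[[-25,0,0],0,40],[[0,0,20],0,40],[[0,0,30],0,40],[[0,0,30],0,40]])

```text
time: 18.12
eef_pos: [507.1, 167.2, 147.6]
tool_rot: [0.535, 0.463, -0.533, 0.464]
force: [-0.1, -0.3, -0.3]
finger_gap: 24.2
```

step_arm(steps=[[[0,3,30],0,40],[[0,3,30],0,40],[[0,3,30],0,40],[[0,3,30],0,40],[[0,3,30],0,40],[[0,2,20],0,40],[[0,0,0],0,40],[[0,0,0],0,40]])

```text
time: 18.78
eef_pos: [499.7, -4.0, 147.1]
tool_rot: [0.536, 0.462, -0.535, 0.462]
force: [-0.1, -0.0, 0.3]
finger_gap: 40.1
```

```bash
python3 - <<'E'
from h import *
from bench import vision,read_state
import cv2
go([*f2w(-182,78),60],FIX[2]+np.pi/2)
for n in('wrist','scene'):
  d=vision.get_image(n);cv2.imwrite(f"pics/{n}11.png",d["image"][:,:,::-1])
E
```

```text
t 18.78 pos [499.7  -4.  147.1] fix [-186.1   80.7] F [-0.1 -0.   0.3] gap 40.1 toolx [ 0.001  0.001 -1.   ] jaw -0.146 q6 0.11
shift tool [87.1  2.6 -4.1]
turn about tool x -0.005
```

View pics/scene11.png

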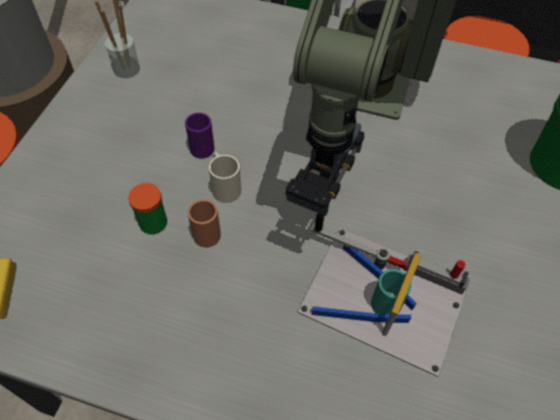

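View pics/wrist11.png

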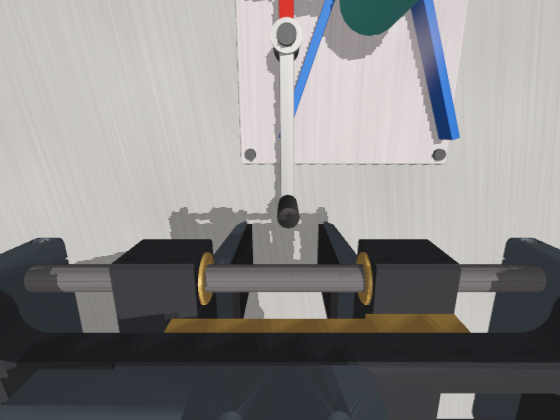

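```bash
python3 - <<'E'
from h import *
from bench import vision,read_state
s=read_state();d=vision.get_image('wrist')
print(w2f(wray((288,217),98,s,d)), w2f(wray((287,36),56,s,d)))
go([*f2w(-182,78),60])
E
```

```text
[-179.20541287   77.36443639] [-41.42510935  77.67373477]
t 18.93 pos [499.7  -2.5 147. ] fix [-184.7   80.9] F [ 0.1 -0.7  0.6] gap 40.0 toolx [ 0.     0.001 -1.   ] jaw -0.142 q6 0.11
shift tool [87.   2.9 -2.6]
```

step_arm(steps=[[[0,3,-4],0,40],[[25,0,0],0,40],[[25,0,0],0,40],[[25,0,0],0,40],[[10,0,0],0,40],[[0,0,0],0,24],[[0,0,0],0,24],[[0,0,0],0,24]])

```text
time: 19.6
eef_pos: [504.4, 0.4, 63.1]
tool_rot: [0.535, 0.463, -0.534, 0.464]
force: [0.3, 0.5, 0.4]
finger_gap: 24.8
```

```bash
python3 - <<'E'
from h import *
from bench import vision
import cv2
go([*f2w(-182,78),60],FIX[2]+np.pi/2)
d=vision.get_image('wrist');cv2.imwrite(f"pics/w12.png",d["image"][:,:,::-1])
E
```

```text
t 19.6 pos [5.044e+02 4.000e-01 6.310e+01] fix [-181.2   76.7] F [0.3 0.5 0.4] gap 24.8 toolx [ 0.003 -0.    -1.   ] jaw -0.142 q6 0.12
shift tool [ 3.1 -1.3  0.8]
turn about tool x -0.002
```

View pics/w12.png

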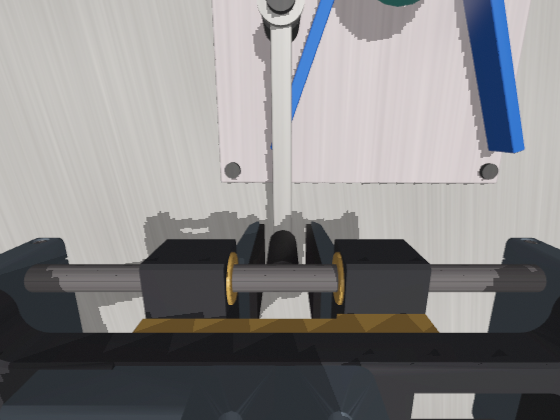

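The knob at (283,260) lies between the fingers. Now the arc, turning with the gate.

step_arm(steps=[[[0,14,-0.7],-0.1,24],[[0,14,-0.7],-0.1,24],[[0,14,-0.7],-0.1,24],[[0,14,-0.7],-0.1,24],[[0,14,-0.7],-0.1,24],[[0,14,-0.7],-0.1,24],[[0,0,0],0,24]])

```text
time: 20.23
eef_pos: [588.1, 13.6, 63.4]
tool_rot: [0.374, 0.599, -0.372, 0.602]
force: [0.8, -0.0, 0.1]
finger_gap: 24.0
```

```bash
python3 - <<'E'
from h import *
a=0.6
go([*f2w(-42-140*np.cos(a),78-140*np.sin(a)),63],FIX[2]+np.pi/2+a)
E
```

```text
t 20.23 pos [588.1  13.6  63.4] fix [-156.3   -4.4] F [ 0.8 -0.   0.1] gap 24.0 toolx [ 0.005  0.    -1.   ] jaw 0.459 q6 -0.46
shift tool [ 0.4 -3.5 -0.9]
turn about tool x -0.0
```

step_arm(steps=[[[0,14,-0.7],-0.1,24],[[0,14,-0.7],-0.1,24],[[0,14,-0.7],-0.1,24],[[0,14,-0.7],-0.1,24],[[0,14,-0.7],-0.1,24],[[0,14,-0.7],-0.1,24],[[0,0,0],0,24]])

```text
time: 20.82
eef_pos: [646.3, 71.3, 62.9]
tool_rot: [0.18, 0.683, -0.179, 0.685]
force: [-0.4, -0.4, 0.3]
finger_gap: 24.3
```

```bash
python3 - <<'E'
from h import *
from bench import vision
import cv2
a=1.571
go([*f2w(-42-140*np.cos(a),78-140*np.sin(a)),63],FIX[2]+np.pi/2+a)
d=vision.get_image('wrist');cv2.imwrite(f"pics/w13.png",d["image"][:,:,::-1])
E
```

```text
t 20.82 pos [646.3  71.3  62.9] fix [-91.  -53.9] F [-0.4 -0.4  0.3] gap 24.3 toolx [ 0.003  0.001 -1.   ] jaw 1.058 q6 -0.97
shift tool [ -0.1  48.6 -10.3]
turn about tool x -0.373
```

View pics/w13.png

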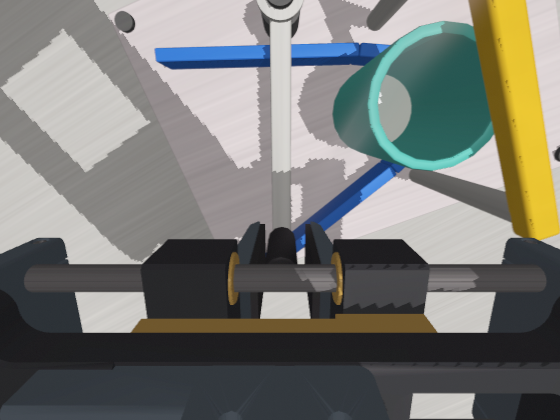

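The gate follows. Finish the swing, then ease to the stop.

step_arm(steps=[[[0,14,-0.7],-0.1,24],[[0,14,-0.7],-0.1,24],[[0,12,-0.7],-0.1,24],[[0,7,-0.3],-0.07,24],[[0,0,0],0,24],[[0,0,0],0,24]])

```text
time: 21.37
eef_pos: [660.2, 113.4, 62.4]
tool_rot: [0.052, 0.705, -0.052, 0.705]
force: [0.0, -0.1, -1.0]
finger_gap: 24.1
```

```bash
python3 - <<'E'
from h import *
a=1.571
go([*f2w(-42-140*np.cos(a),78-140*np.sin(a)),63],FIX[2]+np.pi/2+a)
E
```

```text
t 21.37 pos [660.2 113.4  62.4] fix [-47.4 -61.8] F [ 0.  -0.1 -1. ] gap 24.1 toolx [ 0. -0. -1.] jaw 1.423 q6 -1.27
shift tool [-0.6  5.4  0.2]
turn about tool x -0.007
```

step_arm(steps=[[[0,3,0],0,24],[[0,3,0],0,24],[[0,2,0],0,24],[[0,0,0],0,24],[[0,0,0],0,24]])

```text
time: 21.78
eef_pos: [661.8, 121.0, 62.2]
tool_rot: [0.05, 0.705, -0.051, 0.705]
force: [0.1, -4.8, 1.4]
finger_gap: 23.8
```

step_arm(steps=[[[0,1.5,0],0,24],[[0,0,0],0,24],[[0,0,0],0,24]])

```text
time: 22.03
eef_pos: [661.9, 121.1, 62.1]
tool_rot: [0.049, 0.705, -0.052, 0.705]
force: [-0.4, -8.5, 2.5]
finger_gap: 24.4
```

```bash
python3 - <<'E'
from h import *
from bench import vision
import cv2
a=1.571
go([*f2w(-42-140*np.cos(a),78-140*np.sin(a)),63],FIX[2]+np.pi/2+a)
d=vision.get_image('wrist');cv2.imwrite(f"pics/w14.png",d["image"][:,:,::-1])
E
```

```text
t 22.03 pos [661.9 121.1  62.1] fix [-39.5 -62.3] F [-0.4 -8.5  2.5] gap 24.4 toolx [-0.001 -0.004 -1.   ] jaw 1.427 q6 -1.26
shift tool [-0.9 -2.5 -0.3]
turn about tool x -0.003
```

View pics/w14.png

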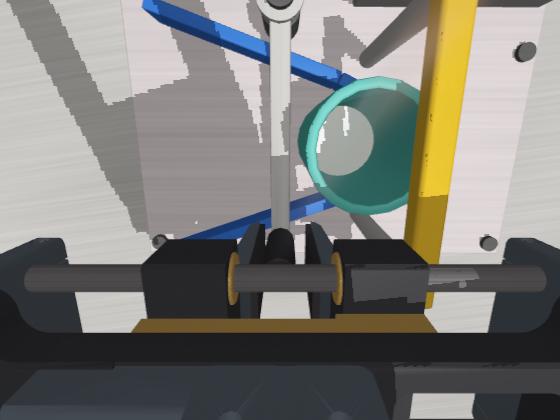

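The gate is shut against its stop at 8.5 N, with the knob at about x -42. The tumbler sits untouched. Ease off, lift, and cross above the bridge to the bolt.

step_arm(steps=[[[0,-4,0],0,28],[[0,0,0],0,28],[[-20,0,0],0,28],[[-30,0,0],0,28],[[-30,0,0],0,28],[[-12,0,0],0,28],[[0,0,0],0,34],[[0,0,0],0,34]])

```text
time: 22.75
eef_pos: [661.4, 120.1, 154.0]
tool_rot: [0.051, 0.705, -0.05, 0.706]
force: [-0.6, 0.2, 0.1]
finger_gap: 33.9
```

step_arm(steps=[[[0,15,-15],0,34],[[0,20,-24],0,34],[[0,24,-26],0,34],[[0,24,-26],0,34],[[0,24,-26],0,34],[[0,24,-26],0,34],[[0,10,-14],0,34],[[0,0,0],0,34]])

```text
time: 23.42
eef_pos: [522.2, 283.8, 151.7]
tool_rot: [0.049, 0.707, -0.05, 0.703]
force: [-0.5, 0.2, -1.2]
finger_gap: 34.5
```

```bash
python3 - <<'E'
from h import *
from bench import vision
import cv2
go([*f2w(100,97),70],FIX[2])
for n in ('wrist','side'):
  d=vision.get_image(n);cv2.imwrite(f"pics/{n}15.png",d["image"][:,:,::-1])
E
```

```text
t 23.42 pos [522.2 283.8 151.7] fix [102.   98.8] F [-0.5  0.2 -1.2] gap 34.5 toolx [-0.006 -0.001 -1.   ] jaw 1.431 q6 -0.95
shift tool [81.7 -1.9  2.2]
turn about tool x 0.001
```

View pics/wrist15.png

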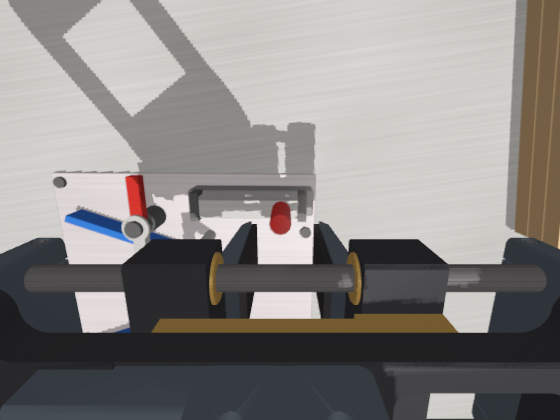

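View pics/side15.png

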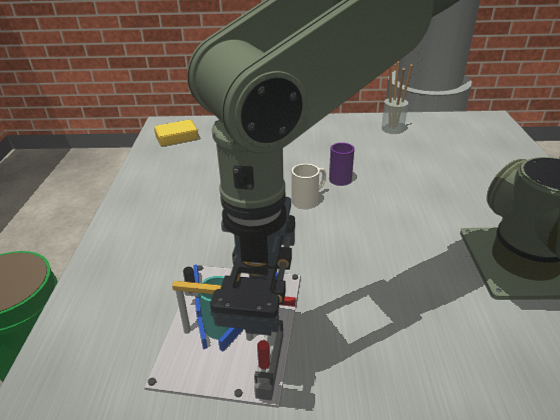

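The knob at (280,218) lies between the finger lines, and the red tail now points across. Lower and push the bolt home.

step_arm(steps=[[[0,-3,2],0,34],[[20,0,0],0,34],[[25,0,0],0,34],[[20,0,0],0,34],[[13,0,0],0,34],[[0,0,0],0,34]])

```text
time: 24.02
eef_pos: [526.7, 275.7, 72.2]
tool_rot: [0.05, 0.707, -0.053, 0.703]
force: [-0.3, 1.0, 0.6]
finger_gap: 33.7
```

step_arm(steps=[[[0,-6,0],0,34],[[0,-7,0],0,34],[[0,-7,0],0,34],[[0,-7,0],0,34],[[0,-7,0],0,34],[[0,-7,0],0,34],[[0,-7,0],0,34],[[0,0,0],0,34]])

```text
time: 24.68
eef_pos: [520.8, 229.2, 76.5]
tool_rot: [0.051, 0.705, -0.051, 0.705]
force: [0.2, -0.1, -0.2]
finger_gap: 33.7
```

```bash
python3 - <<'E'
from h import *
go([*f2w(42,97),74],FIX[2])
E
```

```text
t 24.68 pos [520.8 229.2  76.5] fix [47.7 92.6] F [ 0.2 -0.1 -0.2] gap 33.7 toolx [ 0.    -0.001 -1.   ] jaw 1.426 q6 -1.03
shift tool [ 2.5 -5.7 -4.4]
turn about tool x -0.004
```

step_arm(steps=[[[0,-3,-3],0,34],[[0,-2,0],0,34],[[0,0,0],0,34],[[0,0,0],0,34]])

```text
time: 25.02
eef_pos: [516.7, 226.0, 75.8]
tool_rot: [0.05, 0.706, -0.051, 0.705]
force: [0.7, 0.6, 0.3]
finger_gap: 34.1
```

step_arm(steps=[[[0,-1,0],0,34],[[0,-1,0],0,34],[[0,0,0],0,34],[[0,0,0],0,34]])

```text
time: 25.35
eef_pos: [516.5, 224.3, 75.7]
tool_rot: [0.051, 0.706, -0.051, 0.705]
force: [-1.1, 2.2, 0.2]
finger_gap: 33.7
```

```bash
python3 - <<'E'
from h import *
go([*f2w(42,97),74],FIX[2])
E
```

```text
t 25.35 pos [516.5 224.3  75.7] fix [42.3 96.1] F [-1.1  2.2  0.2] gap 33.7 toolx [-0.001 -0.    -1.   ] jaw 1.427 q6 -1.04
shift tool [ 1.7 -0.3 -0.9]
turn about tool x -0.003
```

step_arm(steps=[[[0,-1,0],0,34],[[0,-1,0],0,34],[[0,0,0],0,34],[[0,0,0],0,34]])

```text
time: 25.68
eef_pos: [516.5, 224.0, 75.8]
tool_rot: [0.052, 0.705, -0.05, 0.705]
force: [-1.7, 8.6, -0.1]
finger_gap: 33.6
```

step_arm(steps=[[[0,-1,0],0,34],[[0,-1,0],0,34],[[0,0,0],0,34],[[0,0,0],0,34]])

```text
time: 26.02
eef_pos: [516.5, 223.9, 75.8]
tool_rot: [0.054, 0.705, -0.049, 0.705]
force: [-1.3, 13.5, -2.2]
finger_gap: 34.0
```

```bash
python3 - <<'E'
from h import *
from bench import vision
import cv2
go([*f2w(42,97),74],FIX[2])
d=vision.get_image('side');cv2.imwrite(f"pics/s16.png",cv2.resize(d["image"][215:405,140:320,::-1],None,fx=3,fy=3))
E
```

```text
t 26.02 pos [516.5 223.9  75.8] fix [41.9 96.1] F [-1.3 13.5 -2.2] gap 34.0 toolx [ 0.001  0.007 -1.   ] jaw 1.425 q6 -1.04
shift tool [ 1.8  0.1 -0.9]
turn about tool x -0.005
```

View pics/s16.png

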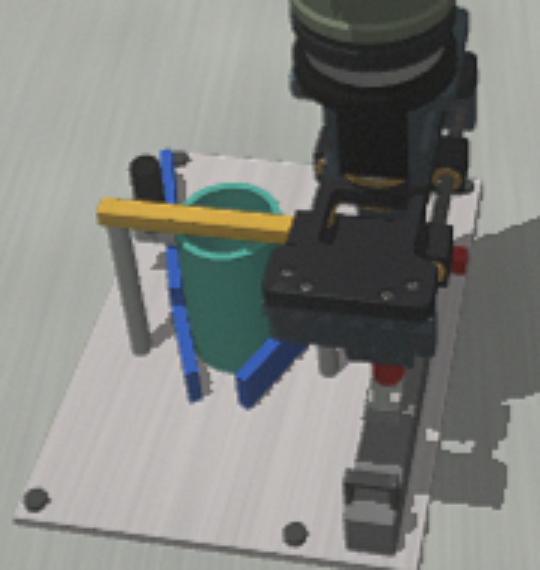

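Hard stop at TCP x = 41.9, exactly where home (knob at 50) was predicted. Back off and lift clear, then check.

step_arm(steps=[[[0,7,0],0,36],[[0,2,0],0,36],[[-20,0,0],0,36],[[-30,0,0],0,36],[[-30,0,0],0,36],[[-30,0,0],0,36],[[-30,0,0],0,36],[[0,0,0],0,36]])

```text
time: 26.73
eef_pos: [520.9, 229.7, 222.4]
tool_rot: [0.052, 0.701, -0.049, 0.709]
force: [1.4, 0.4, 0.2]
finger_gap: 36.2
```

step_arm(steps=[[[0,0,-25],0,36],[[0,0,-30],0,36],[[0,0,-30],0,36],[[0,0,-30],0,36],[[0,0,-20],0,36],[[0,0,0],0,36]])

```text
time: 27.23
eef_pos: [380.5, 247.7, 215.6]
tool_rot: [0.049, 0.706, -0.051, 0.705]
force: [-0.4, 0.1, -0.7]
finger_gap: 36.2
```

```bash
python3 - <<'E'
from h import *
from bench import vision
import cv2
go(None)
for n in ('scene','side'):
  d=vision.get_image(n);cv2.imwrite(f"pics/{n}17.png",d["image"][:,:,::-1])
a=cv2.imread("pics/side17.png")[215:405,140:320];b=cv2.imread("pics/scene17.png")[205:375,295:480]
cv2.imwrite("pics/c17s.png",cv2.resize(a,None,fx=3,fy=3));cv2.imwrite("pics/c17.png",cv2.resize(b,None,fx=4,fy=4))
E
```

```text
t 27.23 pos [380.5 247.7 215.6] fix [ 46.3 234.1] F [-0.4  0.1 -0.7] gap 36.2 toolx [-0.002 -0.002 -1.   ] jaw 1.429 q6 -0.88
```

View pics/c17s.png

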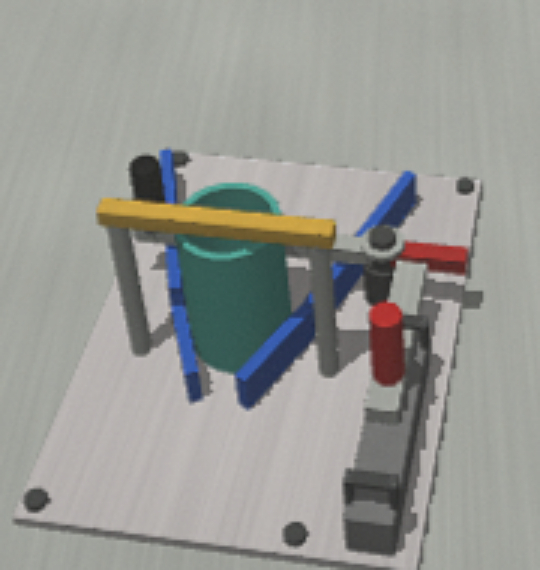

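View pics/c17.png

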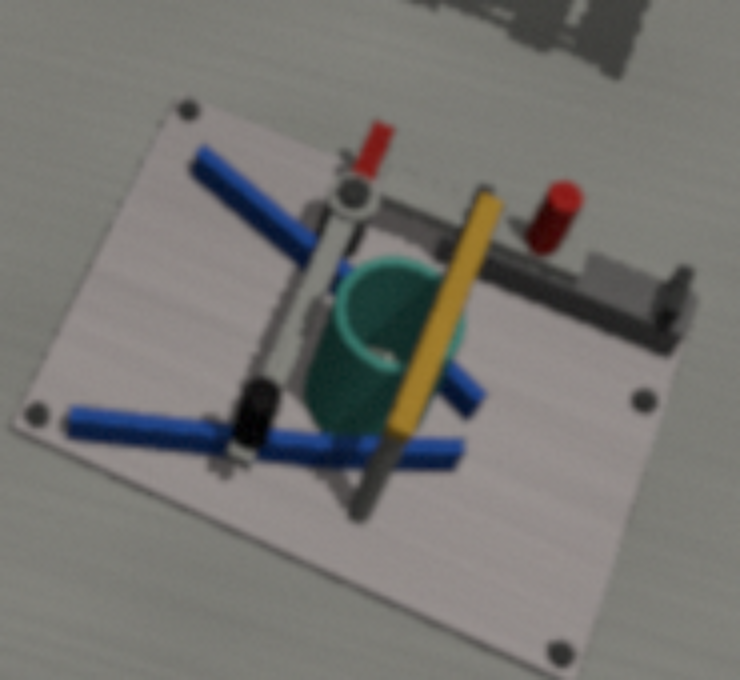

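View pics/scene17.png

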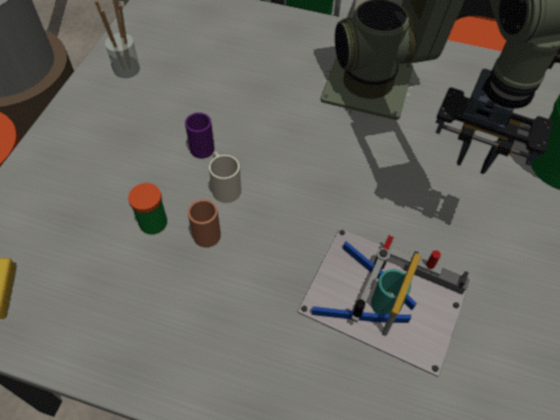

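```bash
python3 - <<'E'
from h import *
S=lambda x,y:(295+x/4,205+y/4)
F0=[603.84,170.05]
import h; h.FIX[0],h.FIX[1]=F0   # camera-fitted frame
for n,u,z in (('bolt',S(564,194),98),('gate knob',S(264,388),98),('tumbler',S(400,315),103)):print(n,w2f(ray('scene',u,z)))
D=lambda x,y:(140+x/3,215+y/3)
for n,u,z in (('bolt',D(386,314),98),('gate knob',D(146,165),98),('tumbler',D(230,221),103)):print(n,w2f(ray('side',u,z)))
E
```

```text
bolt [49.26225422 96.47023468]
gate knob [-43.38068986 -59.86602413]
tumbler [-0.32017129 -1.23693196]
bolt [51.330382   95.79418044]
gate knob [-41.01419769 -61.03881085]
tumbler [1.64667166 0.81366913]
```

Both views agree: bolt knob at x about 50 (home), gate knob at about (-42,-61) (shut), and tumbler at about (0.7,-0.2) (home). Handing in.

```bash
python3 -c "
from bench import job
print(job.sign_off())"
```

```text
the job is handed in; nothing more can be done
None
```

The job is done and handed in at about 27 s of the 72 s allowed; the sign-off gave no verdict.

**What I did:**
- I gripped the turquoise tumbler, stood it in the mouth of the guides and slid it up to the bar.
- I pushed it home with closed fingers until it stopped, at about 15 N.
- I drew the bolt back to its stop, swung the gate shut to its stop (8.5 N), and pushed the bolt home to its stop (13.5 N). Then I moved the arm clear.

**Last checks, from the scene and side cameras, in fixture mm:**

| Item | Measured | Expected |
|---|---|---|
| Tumbler (upright) | (0 ± 2, 0 ± 2) | (0, 0) |
| Gate knob | (-42, -60.5) | (-42, -62) |
| Bolt knob x | 49 to 51 | 50 |

By eye, the other three pieces of ware stand where they were in the first picture. I did not measure their final positions.

**Disagreements:** The wrist view placed the fixture about 2 mm off my first camera fit, within the stated calibration, and I corrected for it. The two fixed views differ by about 2 mm. No check failed.

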